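# Put down the trailer nose's second stabilizer leg

## Robot

A 6-joint arm with a two-finger parallel gripper is mounted at the origin on the work surface. World frame = base frame: x ahead of the robot, y to its left, z up, the work surface at z = 0. Lengths are in mm, angles in degrees, forces in N, time in s.
With the tool pointing down it reaches from about 375 to 825 mm from the base axis. Payload 5.5 kg.
Tool frame: the origin (TCP) lies at the very end of the fingers, on their centre line; the grasp point (between the pads) lies 19 mm behind it; z points along the fingers, y is the line along which they close (so a half turn about z gives the same grasp; the last joint's range is limited). The gripper opens to 85 mm and grips with 20 to 120 N. Pads are 22 mm wide; open, the fingers measure 114 mm over their backs; the gripper's body (76 mm by 85 mm) begins 54 mm behind the grasp point. The pads swing forward as they close: fully open they stand 13 mm farther back than shut.
Start: joints at [74.37, 17.962, -2.699, 69.339, 0, 90], TCP at [161.654, 577.809, 231.299] pointing down, gripper open.
Joint ranges: [-152.73, 152.73], [-39.44, 99.34], [-58.76, 71.6], [-118.89, 123.64], [-81.53, 83.1], [-180, 180]. Speed limits (degrees/s): [136.94, 136.94, 172.46, 180, 180, 180].

## Interface

Orientations are given as [roll, pitch, yaw] about the fixed x, y, z axes, in that order (R = Rz(yaw) Ry(pitch) Rx(roll)).
In Python, from rig import ctrl gives the robot as it stands. The module is installed in compiled form; this text tells all that it offers.
- The arm moves only by the tool jog_arm, never from a script. Its argument "steps" is a list of rows, each an object with "claw": the finger opening in mm, from 0 to 85.4; "dp": the shift along the tool's x, y, z in mm, a list of three; "angular": the turn, a rotation vector about the tool's x, y, z in degrees, a list of three. In form: [{"claw": claw, "dp": [x, y, z], "angular": [rx, ry, rz]}, ...]. A call has 1 to 10 rows; each row shifts and turns the commanded pose from where the row before left it, along the tool's axes as they then stand; what a row does not reach is not made up. A row lasts 1/10 s, in which the tool goes at most 50 mm and 8.59 degrees, less where a joint would pass 70% of its speed; a pose out of reach is approached as far as the arm can. A call is refused whole if a number of a shift passes 50 or a number of a turn 8.59, either way. A call with a gripper value outside its range is refused whole. The fingers move at their own pace and stop on an object; "grip_force" is the grip in N (left out, the last holds). Time passes only in rows, so rows that do not move let the fingers close. It gives the time, the measured TCP pose, the force, the opening and the grip force at its end, in the units of the state.
- ctrl.state(): the state, without advancing time (a new reading comes with each control period).
- ctrl.snapshot(name): name is "side" or "top" or "wrist"; returns a dict with "frame" (384x512x3 uint8, red, green, blue), "vertical_fov" (degrees; the focal length in pixels is half the picture's height over the tangent of half this angle, whatever the lens; pixels are square), "cx", "cy" (the principal point, pixels), "rvec" (rotation vector, rad) and "tvec" (3), from world to camera coordinates, as OpenCV has them. Camera axes: x right, y down, z forward; pixel columns grow to the right and rows downward; lengths in mm; the calibration is good to about 2 mm. A picture is of the moment at which its call begins. There is no depth.
- ctrl.finish_job(): hands the job in; it is judged then, once.
The state is a dict: "clock": time; "q": joint angles; "joint_velocities": joint speeds; "effort": joint torques, N m; "tool_pos": TCP position; "tool_rot": TCP orientation; "wrist_force": force on the tool from outside, world axes, zero at the start; "moment": the same for the moment, N m; "gripper_width": finger opening in mm; "grasp_force": force on a finger pad.
Only numpy, scipy, OpenCV 4.12 (cv2) and the standard library are available. Lean on these libraries where they do the work, as an engineer would, in place of code of your own. Each camera call takes 0.05 s, during which the arm holds its last target. There are 200 camera calls.

## Task

The bike trailer's nose rests on blocks on the bench, with a crank-operated stabilizer leg at each side: one already stands on the bench, the other's foot still hangs in the air. Turn the crank of the hanging leg clockwise (seen from above) until its foot meets the bench and the crank turns distinctly heavier, stop within a quarter turn of that, and let go of the crank. Leave the other leg's crank as it is.

Things in the scene. Friction and masses are not known exactly. Their poses are not given: they have to be found in the camera images.
- raised_knob (a point): centre of the upright black grip on the crank of the leg whose foot hangs in the air: a round peg 28 mm across, 58 mm tall, spinning freely on its pin, so a gripper may hold it without turning as the crank goes round. It stands on a flat steel crank arm whose top lies 31 mm below this point; nothing stands higher than that arm near the crank's axis
- raised_axis (a point): fixed point on that crank's vertical axis, level with the grip's centre, 280 mm above the bench. The grip travels on a level circle of radius 60 mm about it; clockwise seen from above lowers the foot, 4 mm per radian (25 mm per turn). While the foot hangs free the grip takes a steady push of about 2.5 N along its circle
- raised_foot: black rubber foot, 84 mm across, below that crank; origin at the centre of its underside, so its z is the gap to the bench top (z = 0), 12 to 26 mm at first. On the bench it is springy: each further radian of crank adds 100 N on the foot and 6.7 N of push at the grip. Let go, the crank stays put up to about 37 N on the foot; from beyond, it turns back to that. Over 220 N does damage
- planted_knob (a point): centre of the like grip on the crank of the other stabilizer leg, 260 mm away, whose foot already stands on the bench: leave it alone. Which side it is on varies

How it is judged:
By the outcome, as a careful person would: the job done as asked, in the order asked, and still so for the second after the job is handed in, with the robot touching nothing.
It also fails if it takes over 51 s, if anything falls off the work surface, if the arm or the gripper's body presses on something with over 40 N, if the wrist force passes 120 N, or if a joint passes its speed limit or range.

## Working session

There is one attempt and no reset: what is moved stays moved. The work goes in short steps, Python scripts to look and compute and a tool call to move; the robot and the scene stay as the last step left them, time stands still between calls to the robot, and variables do not carry over. Pictures are saved under pics/ and viewed, at most 10 in all, crops included, and the job is handed in when it is done.

Besides the shell and the picture viewer there is one more tool, called after "Emit:" by a JSON object that holds its "fn" and its "kwargs". jog_arm: Moves the arm, as the interface text tells. Its arguments: {"type":"object","properties":{"steps":{"type":"array"},"grip_force":{"type":"number"}},"required":["steps"]}

```bash
mkdir -p pics; cat > h.py <<'E'
import numpy as np, cv2
from rig import ctrl
def snap(n,f):
    s=ctrl.snapshot(n); cv2.imwrite('pics/'+f,s['frame'][:,:,::-1]); 
    np.save('pics/'+f+'.npy',{k:v for k,v in s.items() if k!='frame'},allow_pickle=True); return s
def ray(f,u,v):
    s=np.load('pics/'+f+'.npy',allow_pickle=True).item()
    fl=192/np.tan(np.radians(s['vertical_fov'])/2)
    R=cv2.Rodrigues(np.array(s['rvec'],float))[0]; t=np.array(s['tvec'],float).ravel()
    d=R.T@np.array([(u-s['cx'])/fl,(v-s['cy'])/fl,1]); return -R.T@t,d
def onz(f,u,v,z):
    c,d=ray(f,u,v); return (c+d*(z-c[2])/d[2]).round(1)
E
python3 - <<'E'
from h import *
a=snap('side','s1.png');b=snap('top','t1.png')
im=np.hstack([a['frame'],b['frame']])[:,:,::-1]
for n in('s1','t1'):
    print(ray(n+'.png',256,192))
print(ctrl.state())
E
```

```text
(array([283.44425388, 396.07153445, 623.78683199]), array([ 0.49185067, -0.56465927, -0.66279009]))
(array([465.95430701,  35.2013788 , 924.34343324]), array([ 0.22405366, -0.0281532 , -0.97418723]))
{'clock': 0.1, 'q': array([ 7.43697677e+01,  1.79995380e+01, -2.74836052e+00,  6.93389948e+01,
        8.12408655e-04,  9.00017490e+01]), 'joint_velocities': array([-0.01564824, -0.05181276,  0.21039081, -0.07078563,  0.05812127,
        0.04907369]), 'effort': array([ 5.62496132e-05, -5.40767169e+01,  3.40541196e+01,  1.11303414e-02,
        2.86154750e-05,  1.76884363e-06]), 'tool_pos': array([161.51441501, 577.32080985, 230.52812466]), 'tool_rot': array([-1.79913107e+02, -8.09755282e-04,  1.64368018e+02]), 'wrist_force': array([-0.08910025, -0.60430852,  0.42858058]), 'moment': array([ 0.05374663,  0.02633994, -0.00824556]), 'grasp_force': 0.0, 'gripper_width': 85.3640943559147}
```

View pics/s1.png

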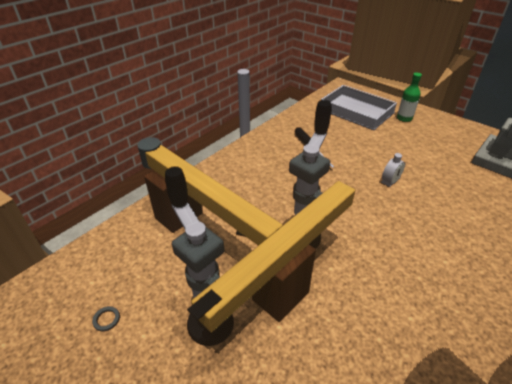

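View pics/t1.png

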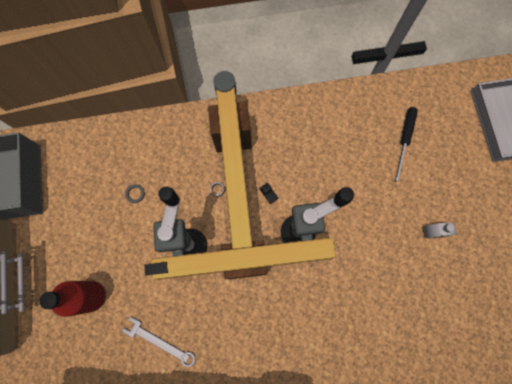

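The side view shows two cranks with knobs at about (176,187) and (323,115). In the top view they are at (168,196) and (344,196). I can't yet tell which foot hangs, so I'll enlarge around the feet.

```bash
python3 - <<'E'
from h import *
t=cv2.imread('pics/t1.png');s=cv2.imread('pics/s1.png')
r=lambda i,w,h:cv2.resize(i,(w,h),interpolation=cv2.INTER_CUBIC)
im=np.vstack([r(t[170:270,140:360],792,360),np.hstack([r(s[255:355,170:330],384,240),r(s[140:240,260:430],408,240)])])
cv2.imwrite('pics/c1.png',im); print(im.shape)
for n,u,v in[('L',168,194),('R',345,195)]: print(n,onz('t1.png',u,v,309))
for n,u,v in[('Lax',166,233),('Rax',310,216)]: print(n,onz('t1.png',u,v,249))
for n,u,v in[('L',174,171),('R',323,102)]: print(n,onz('s1.png',u,v,309))
E
```

```text
(600, 792, 3)
L [627.6 161.2 309. ]
R [ 578.8 -126.4  309. ]
Lax [573.5 184.7 249. ]
Rax [562.3 -72.4 249. ]
L [629.8 168.  309. ]
R [ 583.3 -126.7  309. ]
```

View pics/c1.png

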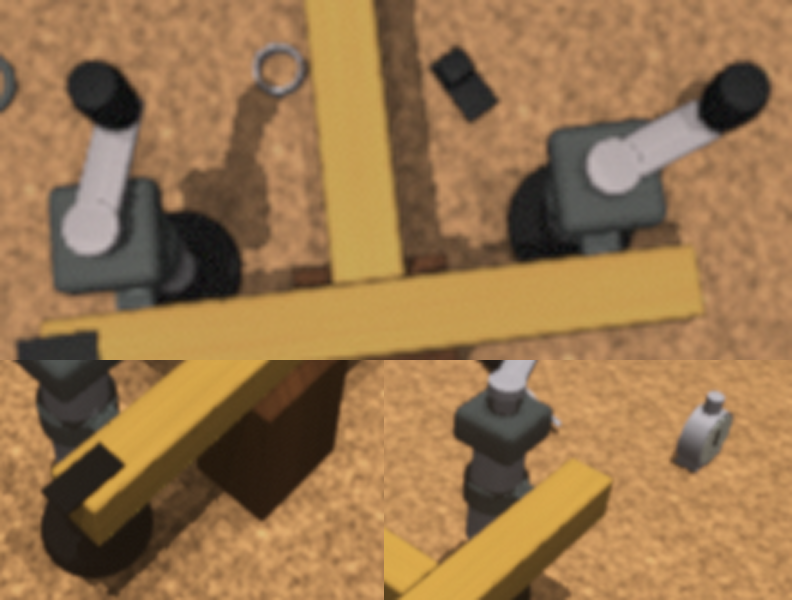

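```bash
python3 - <<'E'
from h import *
def proj(f,P):
    s=np.load('pics/'+f+'.npy',allow_pickle=True).item()
    fl=192/np.tan(np.radians(s['vertical_fov'])/2)
    K=np.array([[fl,0,s['cx']],[0,fl,s['cy']],[0,0,1]])
    return cv2.projectPoints(np.array(P,float).reshape(-1,1,3),np.array(s['rvec'],float),np.array(s['tvec'],float),K,None)[0].reshape(-1,2)
a=np.radians(np.arange(0,360,5))
for n,(x,y) in {'L':(573.5,184.7),'R':(562.3,-72.4)}.items():
  for f in('s1.png','t1.png'):
    for z in(0,10,20,30,40):
      p=proj(f,np.c_[x+42*np.cos(a),y+42*np.sin(a),0*a+z]); print(n,f,z,'u',p[:,0].min().round(1),p[:,0].max().round(1),'v',p[:,1].min().round(1),p[:,1].max().round(1))
  print(proj('s1.png',[[x,y,249]]),proj('t1.png',[[x,y,0],[x,y,249]]))
E
python3 - <<'E'
import cv2,numpy as np
s=cv2.imread('pics/s1.png')
a=cv2.resize(s[270:360,170:270],(400,360),interpolation=3);b=cv2.resize(s[180:270,270:370],(400,360),interpolation=3)
im=np.hstack([a,b]); im=np.clip(im.astype(float)*1.8,0,255).astype('uint8');cv2.imwrite('pics/c2.png',im)
E
```

```text
L s1.png 0 u 189.0 235.6 v 301.8 344.8
L s1.png 10 u 188.3 235.4 v 298.9 342.0
L s1.png 20 u 187.6 235.2 v 295.8 339.2
L s1.png 30 u 186.9 234.9 v 292.8 336.2
L s1.png 40 u 186.1 234.7 v 289.6 333.3
L t1.png 0 u 173.1 208.1 v 228.2 263.3
L t1.png 10 u 172.2 207.5 v 227.6 263.1
L t1.png 20 u 171.3 207.0 v 227.0 262.9
L t1.png 30 u 170.3 206.4 v 226.5 262.7
L t1.png 40 u 169.3 205.8 v 225.9 262.5
[[197.69519279 227.92825723]] [[190.61815382 245.55560701]
 [166.02604451 232.99770205]]
R s1.png 0 u 281.7 320.4 v 228.8 258.4
R s1.png 10 u 281.8 320.9 v 225.8 255.3
R s1.png 20 u 282.0 321.5 v 222.7 252.2
R s1.png 30 u 282.2 322.0 v 219.6 249.1
R s1.png 40 u 282.5 322.5 v 216.4 245.9
R t1.png 0 u 279.3 314.1 v 215.8 250.4
R t1.png 10 u 279.5 314.6 v 215.1 250.1
R t1.png 20 u 279.7 315.2 v 214.4 249.8
R t1.png 30 u 280.0 315.8 v 213.7 249.4
R t1.png 40 u 280.2 316.5 v 213.0 249.1
[[311.90469925 148.64992943]] [[296.67920938 232.92799601]
 [309.98711891 215.99323988]]
```

View pics/c2.png

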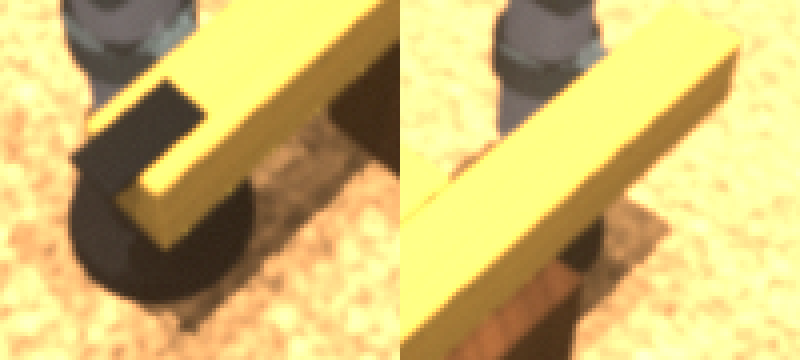

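The left foot's lower rim, at about (210,345) in the side view, matches z≈0, so the left leg looks planted and the right one hanging. I'll confirm this from closer on the right side. Next I lift, swing over and turn the tool to yaw 180.

Emit:
{"fn": "jog_arm", "kwargs": {"steps": [{"claw": 85,"dp": [0,0,-50],"angular": [0,0,-7.8]},{"claw": 85,"dp": [0,0,-50],"angular": [0,0,-7.8]},{"claw": 85,"dp": [-35,-35,-50],"angular": [0,0,0]},{"claw": 85,"dp": [-35,-35,-30],"angular": [0,0,0]},{"claw": 85,"dp": [-35,-35,0],"angular": [0,0,0]},{"claw": 85,"dp": [-35,-35,0],"angular": [0,0,0]},{"claw": 85,"dp": [-30,-40,0],"angular": [0,0,0]},{"claw": 85,"dp": [-25,-45,0],"angular": [0,0,0]},{"claw": 85,"dp": [-25,-45,0],"angular": [0,0,0]},{"claw": 85,"dp": [-25,-45,0],"angular": [0,0,0]}]}}

```text
clock: 1.1
tool_pos: [389.9, 279.5, 392.4]
tool_rot: [-180.0, -0.0, 180.0]
wrist_force: [1.5, -0.1, -1.0]
gripper_width: 84.9
grasp_force: 0.0
```

```bash
python3 - <<'E'
from h import *
s=ctrl.state();print(s['tool_pos'],s['tool_rot'],s['q'])
snap('wrist','w1.png');print(ray('w1.png',256,192))
E
```

```text
[389.93034933 279.48641235 392.44077857] [-1.79981464e+02 -1.78435660e-02  1.79981834e+02] [ 3.56346488e+01  3.94173449e+00  9.08572369e-01  8.69921410e+01
 -4.66110080e-03  3.56528134e+01]
(array([313.71499279, 279.24513668, 534.17156394]), array([ 0.29410709, -0.00645258, -0.95578553]))
```

Emit:
{"fn": "jog_arm", "kwargs": {"steps": [{"claw": 85,"dp": [-15,-50,0],"angular": [0,0,0]},{"claw": 85,"dp": [-15,-50,0],"angular": [0,0,0]},{"claw": 85,"dp": [-15,-50,0],"angular": [0,0,0]},{"claw": 85,"dp": [-15,-50,0],"angular": [0,0,0]},{"claw": 85,"dp": [-15,-50,0],"angular": [0,0,0]},{"claw": 85,"dp": [-15,-50,0],"angular": [0,0,0]},{"claw": 85,"dp": [-15,-50,0],"angular": [0,0,0]},{"claw": 85,"dp": [-15,-50,0],"angular": [0,0,0]},{"claw": 85,"dp": [-15,-50,0],"angular": [0,0,0]},{"claw": 85,"dp": [-15,-50,0],"angular": [0,0,0]}]}}

```text
clock: 2.15
tool_pos: [533.0, -199.4, 392.4]
tool_rot: [180.0, -0.0, 180.0]
wrist_force: [1.2, 0.4, -0.0]
gripper_width: 85.3
grasp_force: 0.0
```

Emit:
{"fn": "jog_arm", "kwargs": {"steps": [{"claw": 85,"dp": [0,-40,20],"angular": [-8.5,0,0]},{"claw": 85,"dp": [0,-40,20],"angular": [-8.5,0,0]},{"claw": 85,"dp": [0,-20,10],"angular": [-8.5,0,0]},{"claw": 85,"dp": [0,0,0],"angular": [-8.5,0,0]},{"claw": 85,"dp": [0,0,0],"angular": [0,0,0]}]}}

```text
clock: 2.65
tool_pos: [531.0, -293.7, 322.1]
tool_rot: [145.3, -0.8, 179.7]
wrist_force: [0.3, 0.7, -1.0]
gripper_width: 84.8
grasp_force: 0.0
```

```bash
python3 - <<'E'
from h import *
s=ctrl.state();print(s['tool_pos'],s['tool_rot'],s['q'])
snap('wrist','w2.png');print(ray('w2.png',256,192))
E
```

```text
[ 531.02058264 -293.6704914   322.12911731] [145.27867913  -0.77190965 179.65143725] [-42.10452517  39.17141617  32.79525578 108.87200739  24.67872768
 -47.12446424]
(array([ 455.86587393, -374.75857321,  439.45386461]), array([ 0.28704414,  0.5374879 , -0.79295588]))
```

View pics/w2.png

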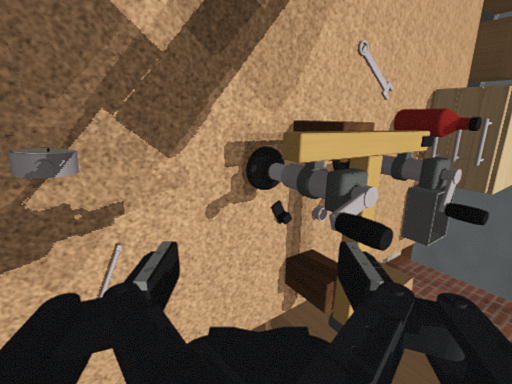

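The wrist picture shows the right leg's foot at (265,168) with its left rim at about u=247. Its knob runs from (340,222) to (388,237). I'll compare with predictions and enlarge.

```bash
cat >> h.py <<'E'
def proj(f,P):
    s=np.load('pics/'+f+'.npy',allow_pickle=True).item()
    fl=192/np.tan(np.radians(s['vertical_fov'])/2)
    K=np.array([[fl,0,s['cx']],[0,fl,s['cy']],[0,0,1]])
    return cv2.projectPoints(np.array(P,float).reshape(-1,1,3),np.array(s['rvec'],float),np.array(s['tvec'],float),K,None)[0].reshape(-1,2)
E
python3 - <<'E'
from h import *
a=np.radians(np.arange(0,360,5)); x,y=562.3,-72.4
for z in(0,10,20,30,40):
  p=proj('w2.png',np.c_[x+42*np.cos(a),y+42*np.sin(a),0*a+z]); print(z,'u',p[:,0].min().round(1),p[:,0].max().round(1),'v',p[:,1].min().round(1),p[:,1].max().round(1))
print(proj('w2.png',[[x,y,0],[x,y,249],[580,-127,251],[580,-127,309]]))
i=cv2.imread('pics/w2.png')[110:260,230:410]
i=cv2.resize(i,(720,600),interpolation=3);cv2.imwrite('pics/c3.png',np.clip(i*1.4,0,255).astype('uint8'))
E
```

```text
0 u 239.2 274.2 v 144.6 186.9
10 u 242.0 277.3 v 145.1 187.9
20 u 244.9 280.4 v 145.6 189.1
30 u 247.8 283.6 v 146.1 190.2
40 u 250.8 286.9 v 146.7 191.4
[[257.46526387 166.10594743]
 [369.84046483 196.54367373]
 [341.70544923 220.01562397]
 [388.84165572 237.98077753]]
```

View pics/c3.png

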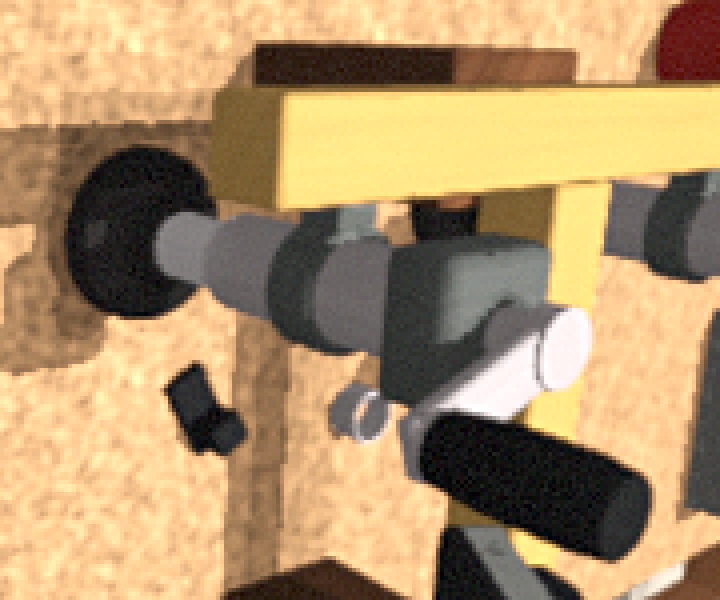

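The right foot's rim sits at z≈25 with its shadow detached, so the right leg is the hanging one. I go upright again and hover above its knob.

Emit:
{"fn": "jog_arm", "kwargs": {"steps": [{"claw": 85,"dp": [0,0,-15],"angular": [8.5,0,0]},{"claw": 85,"dp": [0,0,-15],"angular": [8.5,0,0]},{"claw": 85,"dp": [0,0,-10],"angular": [8.5,0,0]},{"claw": 85,"dp": [0,0,0],"angular": [8.5,0,0]},{"claw": 85,"dp": [-15,40,0],"angular": [0,0,0]},{"claw": 85,"dp": [-15,40,0],"angular": [0,0,0]},{"claw": 85,"dp": [-10,40,0],"angular": [0,0,0]},{"claw": 85,"dp": [-10,40,0],"angular": [0,0,0]},{"claw": 85,"dp": [0,0,0],"angular": [0,0,0]}]}}

```text
clock: 3.6
tool_pos: [584.0, -141.7, 371.1]
tool_rot: [-180.0, 0.5, -179.6]
wrist_force: [0.4, -0.1, 0.2]
gripper_width: 85.2
grasp_force: 0.0
```

```bash
python3 - <<'E'
from h import *
s=ctrl.state();print(s['tool_pos'],s['tool_rot'],s['q'])
snap('wrist','w3.png');print(ray('w3.png',256,192))
print(proj('w3.png',[[580,-127,309],[580,-127,251],[562.3,-72.4,249]]))
i=cv2.imread('pics/w3.png');cv2.imwrite('pics/w3b.png',cv2.resize(i,(800,600),interpolation=3))
E
```

```text
[ 584.00611942 -141.67628318  371.10506635] [-179.95255518    0.45285539 -179.59437232] [-1.36714817e+01  1.70887783e+01  1.41123946e+01  8.65728204e+01
  6.41257104e-02 -1.40766696e+01]
(array([ 506.63613305, -142.42565627,  512.21784886]), array([ 0.30204078, -0.00472155, -0.95331825]))
[[276.77696019 202.98908456]
 [272.92488043 183.0677133 ]
 [329.03699851 165.46598383]]
```

View pics/w3b.png

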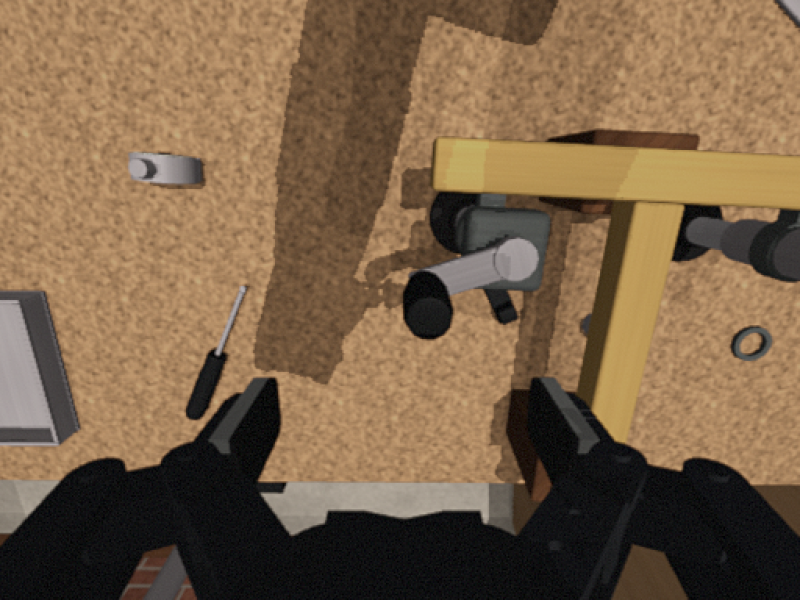

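The knob top is at about (428,313) and the hub disc at (516,259) in the 800-px enlargement.

```bash
python3 - <<'E'
from h import *
from scipy.optimize import least_squares
k=1/1.5625
K={'t1.png':(345.0,194.5),'s1.png':(323,103),'w2.png':(386.2,238.7),'w3.png':(428*k,313*k)}
H={'t1.png':(140+613/3.6,170+165/3.6),'w2.png':(371.2,197),'w3.png':(516*k,259*k)}
for n,p in K.items(): print(n,onz(n,*p,309), onz(n,*H[n],249) if n in H else '')
def f(p):
    r=[(proj(n,[[p[0]+60*np.cos(p[2]),p[1]+60*np.sin(p[2]),309]])-np.array(v)).ravel() for n,v in K.items()]
    r+=[(proj(n,[[p[0],p[1],p[3]]])-np.array(v)).ravel() for n,v in H.items()]
    return np.concatenate(r)
s=least_squares(f,[562,-72,-1.26,250],loss='soft_l1'); p=s.x
print(p,np.degrees(p[2]),p[0]+60*np.cos(p[2]),p[1]+60*np.sin(p[2])); print(f(p).round(1))
E
```

```text
t1.png [ 579.6 -126.6  309. ] [562.5 -73.  249. ]
s1.png [ 581.3 -123.7  309. ] 
w2.png [ 579.4 -131.8  309. ] [563.5 -69.3 249. ]
w3.png [ 577.8 -129.3  309. ] [562.6 -71.2 249. ]
[562.31036238 -71.72216397  -1.28178635 250.64250224] -73.44094788196284 579.4105666828692 -129.2337542172527
[ 1.6 -0.1  2.7 -0.8  1.5 -0.7  0.   1.9 -0.5  0.1  0.1 -0.2 -0.1  0.1]
```

Emit:
{"fn": "jog_arm", "kwargs": {"steps": [{"claw": 85,"dp": [5,12.5,20],"angular": [0,0,0]},{"claw": 85,"dp": [0,0,30],"angular": [0,0,0]},{"claw": 85,"dp": [0,0,30],"angular": [0,0,0]},{"claw": 85,"dp": [0,0,20],"angular": [0,0,0]},{"claw": 50,"dp": [0,0,4],"angular": [0,0,0]},{"claw": 50,"dp": [0,0,0],"angular": [0,0,0]}], "grip_force": 25}}

```text
clock: 4.25
tool_pos: [577.7, -135.7, 264.6]
tool_rot: [-179.9, 0.1, 180.0]
wrist_force: [-0.1, 0.5, 0.7]
gripper_width: 58.4
grasp_force: 0.0
```

Emit:
{"fn": "jog_arm", "kwargs": {"steps": [{"claw": 32,"dp": [0,0,0],"angular": [0,0,0]},{"claw": 32,"dp": [0,0,0],"angular": [0,0,0]},{"claw": 32,"dp": [0,0,0],"angular": [0,0,0]}]}}

```text
clock: 4.55
tool_pos: [579.6, -133.1, 266.1]
tool_rot: [179.7, 0.3, -180.0]
wrist_force: [1.0, 9.1, 7.3]
gripper_width: 32.2
grasp_force: 4.6
```

Emit:
{"fn": "jog_arm", "kwargs": {"steps": [{"claw": 32,"dp": [0,3,0],"angular": [0,0,0]},{"claw": 32,"dp": [0,0,0],"angular": [0,0,0]}]}}

```text
clock: 4.75
tool_pos: [578.6, -132.7, 264.6]
tool_rot: [-179.9, 0.1, 180.0]
wrist_force: [-0.5, 0.1, 1.3]
gripper_width: 32.3
grasp_force: 0.0
```

```bash
python3 - <<'E'
from h import *
s=ctrl.state();print(s['tool_pos'],s['tool_rot'],s['wrist_force'],s['gripper_width'],s['q'])
E
```

```text
[ 578.60237573 -132.73201355  264.55093048] [-1.79938600e+02  1.24400102e-01  1.79985267e+02] [-0.46437387  0.13956411  1.31804645] 32.298419285154864 [-1.29022722e+01  1.65689988e+01 -2.66648305e-01  7.30293921e+01
 -3.21069431e-02 -1.28875105e+01]
```

Emit:
{"fn": "jog_arm", "kwargs": {"steps": [{"claw": 20,"dp": [0,0,0],"angular": [0,0,0]},{"claw": 20,"dp": [0,0,0],"angular": [0,0,0]},{"claw": 20,"dp": [0,0,0],"angular": [0,0,0]}], "grip_force": 25}}

```text
clock: 5.05
tool_pos: [578.6, -131.0, 264.8]
tool_rot: [179.8, 0.1, -180.0]
wrist_force: [-0.9, 7.4, 8.2]
gripper_width: 27.5
grasp_force: 25.7
```

```bash
python3 - <<'E'
from h import *
s=ctrl.state();print(s['tool_pos'],s['wrist_force'],s['gripper_width'],s['grasp_force'])
E
```

```text
[ 578.63015118 -131.02026402  264.78199179] [-0.85999176  7.43152652  8.23127297] 27.45626600616808 25.733367127832025
```

```bash
cat >> h.py <<'E'
def rows(cmd,c,th0,step,n):
    p=np.array(cmd,float)
    for i in range(1,n+1):
        t=np.radians(th0-step*i); q=np.array(c)+60*np.array([np.cos(t),np.sin(t)])
        d=(q-p).round(1); p=p+d; print(round(th0-step*i,1),[round(-d[0],1),round(d[1],1)],p.round(1))
E
python3 -c "
from h import *
rows((578.6,-132.7),(562.3,-72),-74.6,10,17)"
```

```text
-84.6 [np.float64(10.7), np.float64(1.0)] [ 567.9 -131.7]
-94.6 [np.float64(10.4), np.float64(-0.1)] [ 557.5 -131.8]
-104.6 [np.float64(10.3), np.float64(1.7)] [ 547.2 -130.1]
-114.6 [np.float64(9.9), np.float64(3.5)] [ 537.3 -126.6]
-124.6 [np.float64(9.1), np.float64(5.2)] [ 528.2 -121.4]
-134.6 [np.float64(8.0), np.float64(6.7)] [ 520.2 -114.7]
-144.6 [np.float64(6.8), np.float64(7.9)] [ 513.4 -106.8]
-154.6 [np.float64(5.3), np.float64(9.1)] [508.1 -97.7]
-164.6 [np.float64(3.6), np.float64(9.8)] [504.5 -87.9]
-174.6 [np.float64(1.9), np.float64(10.3)] [502.6 -77.6]
-184.6 [np.float64(0.1), np.float64(10.4)] [502.5 -67.2]
-194.6 [np.float64(-1.7), np.float64(10.3)] [504.2 -56.9]
-204.6 [np.float64(-3.5), np.float64(9.9)] [507.7 -47. ]
-214.6 [np.float64(-5.2), np.float64(9.1)] [512.9 -37.9]
-224.6 [np.float64(-6.7), np.float64(8.0)] [519.6 -29.9]
-234.6 [np.float64(-7.9), np.float64(6.8)] [527.5 -23.1]
-244.6 [np.float64(-9.1), np.float64(5.3)] [536.6 -17.8]
```

Emit:
{"fn": "jog_arm", "kwargs": {"steps": [{"claw": 20,"dp": [5.3,1,-1.5],"angular": [0,0,0]},{"claw": 20,"dp": [5.4,0,0],"angular": [0,0,0]},{"claw": 20,"dp": [10.4,-0.1,0],"angular": [0,0,0]},{"claw": 20,"dp": [10.3,1.7,0],"angular": [0,0,0]},{"claw": 20,"dp": [9.9,3.5,0],"angular": [0,0,0]},{"claw": 20,"dp": [0,0,0],"angular": [0,0,0]}]}}

```text
clock: 5.65
tool_pos: [536.1, -123.6, 264.9]
tool_rot: [179.6, 0.1, -180.0]
wrist_force: [3.7, 10.6, 0.4]
gripper_width: 26.7
grasp_force: 26.1
```

```bash
cat >> h.py <<'E'
def rep(c):
    s=ctrl.state(); v=s['tool_pos'][:2]-np.array(c); r=np.hypot(*v); u=v/r; t=np.array([u[1],-u[0]]); F=s['wrist_force'][:2]
    print(s['clock'],s['tool_pos'].round(1),s['wrist_force'].round(1),'r',r.round(1),'th',np.degrees(np.arctan2(v[1],v[0])).round(1),'Frad',(F@u).round(1),'Ftan',(F@t).round(1),s['gripper_width'].round(1),s['grasp_force'].round(1))
E
python3 -c "
from h import *
rep((562.3,-72))"
```

```text
Traceback (most recent call last):
  File "h.py", line 25, in rep
    print(s['clock'],s['tool_pos'].round(1),s['wrist_force'].round(1),'r',r.round(1),'th',np.degrees(np.arctan2(v[1],v[0])).round(1),'Frad',(F@u).round(1),'Ftan',(F@t).round(1),s['gripper_width'].round(1),s['grasp_force'].round(1))
                                                                                                                                                                                 ^^^^^^^^^^^^^^^^^^^^^^^^
AttributeError: 'float' object has no attribute 'round'
```

```bash
sed -i "s/s\['gripper_width'\].round(1),s\['grasp_force'\].round(1)/round(s['gripper_width'],1)/" h.py
python3 -c "
from h import *
rep((562.3,-70.5))
rows((537.3,-126.6),(562.3,-70.3),-114.6,10,10)"
```

```text
5.65 [ 536.1 -123.6  264.9] [ 3.7 10.6  0.4] r 59.2 th -116.3 Frad -11.1 Ftan 1.4 26.7
-124.6 [np.float64(9.1), np.float64(6.9)] [ 528.2 -119.7]
-134.6 [np.float64(8.0), np.float64(6.7)] [ 520.2 -113. ]
-144.6 [np.float64(6.8), np.float64(7.9)] [ 513.4 -105.1]
-154.6 [np.float64(5.3), np.float64(9.1)] [508.1 -96. ]
-164.6 [np.float64(3.6), np.float64(9.8)] [504.5 -86.2]
-174.6 [np.float64(1.9), np.float64(10.3)] [502.6 -75.9]
-184.6 [np.float64(0.1), np.float64(10.4)] [502.5 -65.5]
-194.6 [np.float64(-1.7), np.float64(10.3)] [504.2 -55.2]
-204.6 [np.float64(-3.5), np.float64(9.9)] [507.7 -45.3]
-214.6 [np.float64(-5.2), np.float64(9.1)] [512.9 -36.2]
```

Emit:
{"fn": "jog_arm", "kwargs": {"steps": [{"claw": 20,"dp": [9.1,6.9,0],"angular": [0,0,0]},{"claw": 20,"dp": [8,6.7,0],"angular": [0,0,0]},{"claw": 20,"dp": [6.8,7.9,0],"angular": [0,0,0]},{"claw": 20,"dp": [5.3,9.1,0],"angular": [0,0,0]},{"claw": 20,"dp": [3.6,9.8,0],"angular": [0,0,0]},{"claw": 20,"dp": [1.9,10.3,0],"angular": [0,0,0]},{"claw": 20,"dp": [0,0,0],"angular": [0,0,0]}]}}

```text
clock: 6.35
tool_pos: [506.9, -74.8, 265.1]
tool_rot: [179.9, 0.6, -180.0]
wrist_force: [20.7, 3.6, -12.5]
gripper_width: 27.3
grasp_force: 26.2
```

```bash
python3 -c "
from h import *
rep((562.3,-70.3))"
```

```text
6.35 [506.9 -74.8 265.1] [ 20.7   3.6 -12.5] r 55.6 th -175.4 Frad -20.9 Ftan 2.0 27.3
```

```bash
python3 -c "
from h import *
rows((502.6,-75.9),(566.7,-72.1),-177.4,9,20)"
```

```text
-186.4 [np.float64(-4.5), np.float64(10.5)] [507.1 -65.4]
-195.4 [np.float64(-1.8), np.float64(9.2)] [508.9 -56.2]
-204.4 [np.float64(-3.2), np.float64(8.9)] [512.1 -47.3]
-213.4 [np.float64(-4.5), np.float64(8.2)] [516.6 -39.1]
-222.4 [np.float64(-5.8), np.float64(7.5)] [522.4 -31.6]
-231.4 [np.float64(-6.9), np.float64(6.4)] [529.3 -25.2]
-240.4 [np.float64(-7.8), np.float64(5.3)] [537.1 -19.9]
-249.4 [np.float64(-8.5), np.float64(4.0)] [545.6 -15.9]
-258.4 [np.float64(-9.0), np.float64(2.6)] [554.6 -13.3]
-267.4 [np.float64(-9.4), np.float64(1.1)] [564.  -12.2]
-276.4 [np.float64(-9.4), np.float64(-0.3)] [573.4 -12.5]
-285.4 [np.float64(-9.2), np.float64(-1.8)] [582.6 -14.3]
-294.4 [np.float64(-8.9), np.float64(-3.2)] [591.5 -17.5]
-303.4 [np.float64(-8.2), np.float64(-4.5)] [599.7 -22. ]
-312.4 [np.float64(-7.5), np.float64(-5.8)] [607.2 -27.8]
-321.4 [np.float64(-6.4), np.float64(-6.9)] [613.6 -34.7]
-330.4 [np.float64(-5.3), np.float64(-7.8)] [618.9 -42.5]
-339.4 [np.float64(-4.0), np.float64(-8.5)] [622.9 -51. ]
-348.4 [np.float64(-2.6), np.float64(-9.0)] [625.5 -60. ]
-357.4 [np.float64(-1.1), np.float64(-9.4)] [626.6 -69.4]
```

Emit:
{"fn": "jog_arm", "kwargs": {"steps": [{"claw": 20,"dp": [-4.5,10.5,0],"angular": [0,0,0]},{"claw": 20,"dp": [-1.8,9.2,0],"angular": [0,0,0]},{"claw": 20,"dp": [-3.2,8.9,0],"angular": [0,0,0]},{"claw": 20,"dp": [-4.5,8.2,0],"angular": [0,0,0]},{"claw": 20,"dp": [-5.8,7.5,0],"angular": [0,0,0]}]}}

```text
clock: 6.85
tool_pos: [521.3, -33.0, 264.9]
tool_rot: [-179.8, 0.0, 179.9]
wrist_force: [1.3, -5.5, -0.8]
gripper_width: 27.0
grasp_force: 27.4
```

```bash
python3 -c "
from h import *
rep((566.7,-72.1))"
```

```text
6.85 [521.3 -33.  264.9] [ 1.3 -5.5 -0.8] r 59.9 th 139.3 Frad -4.6 Ftan -3.3 27.0
```

Emit:
{"fn": "jog_arm", "kwargs": {"steps": [{"claw": 20,"dp": [-6.9,6.4,0],"angular": [0,0,0]},{"claw": 20,"dp": [-7.8,5.3,0],"angular": [0,0,0]},{"claw": 20,"dp": [-8.5,4.0,0],"angular": [0,0,0]}]}}

```text
clock: 7.15
tool_pos: [544.6, -16.2, 264.8]
tool_rot: [-179.9, -0.1, 179.9]
wrist_force: [-2.3, -5.2, 2.6]
gripper_width: 27.0
grasp_force: 27.7
```

```bash
python3 -c "
from h import *
rep((566.7,-72.1))"
```

```text
7.15 [544.6 -16.2 264.8] [-2.3 -5.2  2.6] r 60.1 th 111.6 Frad -4.0 Ftan -4.0 27.0
```

Emit:
{"fn": "jog_arm", "kwargs": {"steps": [{"claw": 20,"dp": [-9,2.6,0],"angular": [0,0,0]},{"claw": 20,"dp": [-9.4,1.1,0],"angular": [0,0,0]}]}}

```text
clock: 7.35
tool_pos: [563.7, -11.9, 264.8]
tool_rot: [180.0, -0.0, 180.0]
wrist_force: [-3.2, -4.0, 5.0]
gripper_width: 26.8
grasp_force: 27.8
```

```bash
python3 -c "
from h import *
rep((566.7,-72.1))"
```

```text
7.35 [563.7 -11.9 264.8] [-3.2 -4.   5. ] r 60.3 th 92.9 Frad -3.9 Ftan -3.4 26.8
```

Emit:
{"fn": "jog_arm", "kwargs": {"steps": [{"claw": 20,"dp": [-9.4,-0.3,0],"angular": [0,0,0]},{"claw": 20,"dp": [-9.2,-1.8,0],"angular": [0,0,0]}]}}

```text
clock: 7.55
tool_pos: [582.6, -13.8, 264.8]
tool_rot: [180.0, -0.0, 180.0]
wrist_force: [-3.4, -2.1, 6.2]
gripper_width: 27.0
grasp_force: 27.9
```

```bash
python3 -c "
from h import *
rep((566.7,-72.1))"
```

```text
7.55 [582.6 -13.8 264.8] [-3.4 -2.1  6.2] r 60.4 th 74.8 Frad -2.9 Ftan -2.7 27.0
```

Emit:
{"fn": "jog_arm", "kwargs": {"steps": [{"claw": 20,"dp": [-8.9,-3.2,0],"angular": [0,0,0]},{"claw": 20,"dp": [-8.2,-4.5,0],"angular": [0,0,0]}]}}

```text
clock: 7.75
tool_pos: [599.6, -21.3, 264.8]
tool_rot: [179.9, -0.0, 180.0]
wrist_force: [-4.6, -0.8, 6.7]
gripper_width: 27.0
grasp_force: 28.0
```

```bash
python3 -c "
from h import *
rep((566.7,-72.1))"
```

```text
7.75 [599.6 -21.3 264.8] [-4.6 -0.8  6.7] r 60.5 th 57.0 Frad -3.2 Ftan -3.5 27.0
```

Emit:
{"fn": "jog_arm", "kwargs": {"steps": [{"claw": 20,"dp": [-7.5,-5.8,0],"angular": [0,0,0]},{"claw": 20,"dp": [-6.4,-6.9,0],"angular": [0,0,0]}]}}

```text
clock: 7.95
tool_pos: [613.6, -33.7, 264.8]
tool_rot: [179.9, -0.0, -180.0]
wrist_force: [-4.6, 0.6, 5.8]
gripper_width: 27.0
grasp_force: 28.0
```

```bash
python3 -c "
from h import *
rep((566.7,-72.1))"
```

```text
7.95 [613.6 -33.7 264.8] [-4.6  0.6  5.8] r 60.6 th 39.3 Frad -3.2 Ftan -3.3 27.0
```

Emit:
{"fn": "jog_arm", "kwargs": {"steps": [{"claw": 20,"dp": [-5.3,-7.8,0],"angular": [0,0,0]},{"claw": 20,"dp": [-4,-8.5,0],"angular": [0,0,0]}]}}

```text
clock: 8.15
tool_pos: [623.0, -49.8, 264.8]
tool_rot: [179.8, 0.0, -180.0]
wrist_force: [-3.1, 1.8, 6.2]
gripper_width: 27.2
grasp_force: 27.9
```

```bash
python3 -c "
from h import *
rep((566.7,-72.1))"
```

```text
8.15 [623.  -49.8 264.8] [-3.1  1.8  6.2] r 60.6 th 21.6 Frad -2.3 Ftan -2.9 27.2
```

Emit:
{"fn": "jog_arm", "kwargs": {"steps": [{"claw": 20,"dp": [-2.6,-9,0],"angular": [0,0,0]},{"claw": 20,"dp": [-1.1,-9.4,0],"angular": [0,0,0]}]}}

```text
clock: 8.35
tool_pos: [627.1, -68.0, 264.8]
tool_rot: [179.8, 0.1, -180.0]
wrist_force: [-2.2, 3.7, 4.6]
gripper_width: 27.1
grasp_force: 27.8
```

```bash
python3 -c "
from h import *
rep((566.7,-72.1))
rows((626.6,-69.4),(566.7,-72.1),-357.4,9,16)"
```

```text
8.35 [627.1 -68.  264.8] [-2.2  3.7  4.6] r 60.5 th 3.9 Frad -2.0 Ftan -3.8 27.1
-366.4 [np.float64(0.3), np.float64(-9.4)] [626.3 -78.8]
-375.4 [np.float64(1.8), np.float64(-9.2)] [624.5 -88. ]
-384.4 [np.float64(3.2), np.float64(-8.9)] [621.3 -96.9]
-393.4 [np.float64(4.5), np.float64(-8.2)] [ 616.8 -105.1]
-402.4 [np.float64(5.8), np.float64(-7.5)] [ 611.  -112.6]
-411.4 [np.float64(6.9), np.float64(-6.4)] [ 604.1 -119. ]
-420.4 [np.float64(7.8), np.float64(-5.3)] [ 596.3 -124.3]
-429.4 [np.float64(8.5), np.float64(-4.0)] [ 587.8 -128.3]
-438.4 [np.float64(9.0), np.float64(-2.6)] [ 578.8 -130.9]
-447.4 [np.float64(9.4), np.float64(-1.1)] [ 569.4 -132. ]
-456.4 [np.float64(9.4), np.float64(0.3)] [ 560.  -131.7]
-465.4 [np.float64(9.2), np.float64(1.8)] [ 550.8 -129.9]
-474.4 [np.float64(8.9), np.float64(3.2)] [ 541.9 -126.7]
-483.4 [np.float64(8.2), np.float64(4.5)] [ 533.7 -122.2]
-492.4 [np.float64(7.5), np.float64(5.8)] [ 526.2 -116.4]
-501.4 [np.float64(6.4), np.float64(6.9)] [ 519.8 -109.5]
```

Emit:
{"fn": "jog_arm", "kwargs": {"steps": [{"claw": 20,"dp": [0.3,-9.4,0],"angular": [0,0,0]},{"claw": 20,"dp": [1.8,-9.2,0],"angular": [0,0,0]}]}}

```text
clock: 8.55
tool_pos: [625.1, -87.4, 264.9]
tool_rot: [179.9, 0.1, -180.0]
wrist_force: [0.7, 3.8, 4.6]
gripper_width: 27.1
grasp_force: 27.8
```

```bash
python3 -c "
from h import *
rep((566.7,-72.1))"
```

```text
8.55 [625.1 -87.4 264.9] [0.7 3.8 4.6] r 60.4 th -14.7 Frad -0.3 Ftan -3.8 27.1
```

Emit:
{"fn": "jog_arm", "kwargs": {"steps": [{"claw": 20,"dp": [3.2,-8.9,0],"angular": [0,0,0]},{"claw": 20,"dp": [4.5,-8.2,0],"angular": [0,0,0]}]}}

```text
clock: 8.75
tool_pos: [617.1, -105.2, 264.9]
tool_rot: [179.9, 0.1, 180.0]
wrist_force: [3.5, 4.1, 2.9]
gripper_width: 27.1
grasp_force: 27.7
```

```bash
python3 -c "
from h import *
rep((566.7,-72.1))"
```

```text
8.75 [ 617.1 -105.2  264.9] [3.5 4.1 2.9] r 60.3 th -33.3 Frad 0.7 Ftan -5.3 27.1
```

Emit:
{"fn": "jog_arm", "kwargs": {"steps": [{"claw": 20,"dp": [5.8,-7.5,0],"angular": [0,0,0]}]}}

```text
clock: 8.85
tool_pos: [611.3, -112.6, 264.9]
tool_rot: [179.9, 0.1, 180.0]
wrist_force: [4.2, 4.8, 2.2]
gripper_width: 27.0
grasp_force: 27.7
```

```bash
python3 -c "
from h import *
rep((566.7,-72.1))"
```

```text
8.85 [ 611.3 -112.6  264.9] [4.2 4.8 2.2] r 60.2 th -42.2 Frad -0.1 Ftan -6.4 27.0
```

Emit:
{"fn": "jog_arm", "kwargs": {"steps": [{"claw": 20,"dp": [3.5,-3.3,0],"angular": [0,0,0]}]}}

```text
clock: 8.95
tool_pos: [607.5, -116.3, 264.9]
tool_rot: [179.9, 0.1, 179.9]
wrist_force: [5.9, 4.1, 3.3]
gripper_width: 27.0
grasp_force: 27.6
```

```bash
python3 -c "
from h import *
rep((566.7,-72.1))"
```

```text
8.95 [ 607.5 -116.3  264.9] [5.9 4.1 3.3] r 60.2 th -47.2 Frad 1.0 Ftan -7.1 27.0
```

The push climbs by about 6.7 N/rad and is now twice the baseline, so the foot is on the bench, about 0.5 rad past contact. I release and lift away.

Emit:
{"fn": "jog_arm", "kwargs": {"steps": [{"claw": 50,"dp": [0,0,0],"angular": [0,0,0]},{"claw": 55,"dp": [0,0,0],"angular": [0,0,0]},{"claw": 55,"dp": [0,0,0],"angular": [0,0,0]},{"claw": 55,"dp": [0,0,-15],"angular": [0,0,0]},{"claw": 55,"dp": [0,0,-30],"angular": [0,0,0]},{"claw": 55,"dp": [0,0,-40],"angular": [0,0,0]},{"claw": 55,"dp": [0,0,-30],"angular": [0,0,0]},{"claw": 55,"dp": [0,0,0],"angular": [0,0,0]}]}}

```text
clock: 9.75
tool_pos: [608.2, -116.2, 384.2]
tool_rot: [-179.9, 0.4, 180.0]
wrist_force: [0.4, -0.4, 0.4]
gripper_width: 55.4
grasp_force: 0.0
```

```bash
python3 - <<'E'
from h import *
rep((566.7,-72.1))
s=snap('side','s2.png')['frame'];t=snap('top','t2.png')['frame']
cv2.imwrite('pics/c4.png',np.hstack([cv2.resize(s[80:280,250:450],(400,400)),cv2.resize(t[150:350,200:400],(400,400))])[:,:,::-1])
E
```

```text
9.75 [ 608.2 -116.2  384.2] [ 0.4 -0.4  0.4] r 60.5 th -46.7 Frad 0.5 Ftan 0.0 55.4
```

View pics/c4.png

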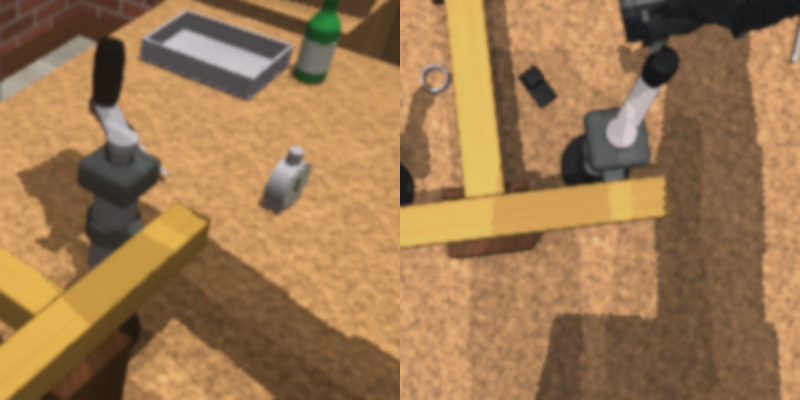

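The knob now rests at about (330,182) in the top view, the crank has stayed put, the gripper is clear, and the wrist force is zero.

```bash
python3 -c "
from rig import ctrl
print(ctrl.finish_job())"
```

```text
the job is handed in; nothing more can be done
None
```

I cranked the hanging (right-hand) leg down until its foot met the bench, stopped about 0.5 rad (29°) past contact judging by the push at the grip, let go with the gripper clear, left the other crank alone, and handed the job in at about 10 s; no verdict came back.

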